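# Prop the cover plate on three risers in the welding jig

## Task

Pick out the three plain round steel risers and stand each one upright inside the locating ring of its own size on the grey jig plate: slimmest in the smallest ring, middle one in the middle ring, thickest in the largest. When all three stand there and are let go, lift the cover plate by its lug and lay it level on top of the risers so that it rests on all three and nothing else. Leave the square tube stub and the brass hexagon nut where they stand.

Things in the scene. Friction and masses are not known exactly. Their poses are not given: they have to be found in the camera images.
- jig: Fixed painted grey square base plate of the fixture, 250 x 250 x 10 mm, lying on the table; origin at the centre of its underside, z up, top face 10 mm above the table. It carries the three locating rings in a triangle, their centres 110 to 165 mm apart; which ring is at which corner varies.
- ring_small: The small locating ring (smallest of three): dark steel, fixed on the jig plate, inner diameter 46 mm, outer 58 mm, 6 mm high, open in the middle so that the jig plate's top is its floor; origin at the ring's centre on the plate's top (10 mm above the table).
- riser_small: The small riser (slimmest of three): loose plain round bright steel cylinder standing upright, diameter 30 mm, 60 mm high (all three are equally high), 0.3 kg give or take 20 %; origin at the centre of its underside, z up its axis.
- ring_medium: The medium locating ring (middle-sized of three): dark steel, fixed on the jig plate, inner diameter 62 mm, outer 74 mm, 6 mm high, open in the middle so that the jig plate's top is its floor; origin at the ring's centre on the plate's top (10 mm above the table).
- riser_medium: The medium riser (middle one of three): loose plain round bright steel cylinder standing upright, diameter 46 mm, 60 mm high (all three are equally high), 0.45 kg give or take 20 %; origin at the centre of its underside, z up its axis.
- ring_large: The large locating ring (largest of three): dark steel, fixed on the jig plate, inner diameter 80 mm, outer 92 mm, 6 mm high, open in the middle so that the jig plate's top is its floor; origin at the ring's centre on the plate's top (10 mm above the table).
- riser_large: The large riser (thickest of three): loose plain round bright steel cylinder standing upright, diameter 64 mm, 60 mm high (all three are equally high), 0.6 kg give or take 20 %; origin at the centre of its underside, z up its axis.
- cover: Loose square aluminium cover plate, 200 x 200 x 4 mm, about 0.5 kg, lying flat on the table; in its middle stands a welded upright lug, 80 mm long (along the body's x), 8 mm thick (along y), from 4 to 49 mm above the underside. Origin at the centre of the underside, z up. Mass is centred on the lug; lift it by the lug.
- square_stub: Bystander: offcut of square bright-metal tube, open ends, 4 mm wall, 40 x 40 mm, 50 mm high, standing on end among the risers; origin at the centre of its underside.
- hex_nut: Bystander: long brass hexagon nut, 46 mm across corners, 36 mm high, standing among the risers; origin at the centre of its underside.
Not all that is in view belongs to the job. Leave any pink or red look-alike of the riser_large alone.

How it is judged:
On the way:
1. all three risers stand upright and released in the rings of their sizes, the cover plate not yet moved (horizontal distance between riser_small and ring_small below 0.012 m and height (world z) of riser_small between 0.006 and 0.014 m and angle between each of riser_small, riser_medium, riser_large's own z axis and vertical below 0.06 rad and horizontal distance between riser_medium and ring_medium below 0.012 m and height (world z) of riser_medium between 0.006 and 0.014 m and horizontal distance between riser_large and ring_large below 0.012 m and height (world z) of riser_large between 0.006 and 0.014 m and linear speed of each of riser_small, riser_medium, riser_large below 0.02 m/s and contact force between the fingers and riser_small below 0.05 N and contact force between the fingers and riser_medium below 0.05 N and contact force between the fingers and riser_large below 0.05 N and distance of cover from where it was at the start of the episode below 0.03 m), for 0.2 s.
At the end, for the whole second after the job is handed in: Each riser stands upright (within 0.06 rad) on the jig plate inside the ring of its size, its centre within 12 mm of the ring's; the cover plate lies still and level (within 0.04 rad), bearing on all three risers; the square stub and the hexagon nut are within 20 mm of where they began (horizontal distance between riser_small and ring_small below 0.012 m and height (world z) of riser_small between 0.006 and 0.014 m and angle between each of riser_small, riser_medium, riser_large's own z axis and vertical below 0.06 rad and horizontal distance between riser_medium and ring_medium below 0.012 m and height (world z) of riser_medium between 0.006 and 0.014 m and horizontal distance between riser_large and ring_large below 0.012 m and height (world z) of riser_large between 0.006 and 0.014 m and linear speed of each of riser_small, riser_medium, riser_large, cover below 0.02 m/s and angle between cover's own z axis and vertical below 0.04 rad and height (world z) of cover above 0.06 m and angular speed of cover below 0.1 rad/s and contact force between cover and riser_small above 0.1 N and contact force between cover and riser_medium above 0.1 N and contact force between cover and riser_large above 0.1 N and distance of each of square_stub, hex_nut from where it was at the start of the episode below 0.02 m); the robot touches nothing.
It fails at once if a bystander (square stub or hexagon nut) is shoved or lifted more than 30 mm (distance of any of square_stub, hex_nut from where it was at the start of the episode above 0.03 m).
It fails at once if the cover plate is tipped by more than 0.5 rad (angle between cover's own z axis and vertical above 0.5 rad).
It also fails if it takes over 141 s, if anything falls off the work surface, if the arm or the gripper's body presses on something with over 40 N, if the wrist force passes 120 N, or if a joint passes its speed limit or range.

## Robot

A 7-joint arm with a two-finger parallel gripper is mounted at the origin on the work surface. World frame = base frame: x ahead of the robot, y to its left, z up, the work surface at z = 0. Lengths are in m, angles in rad, forces in N, time in s.
With the tool pointing down it reaches from about 0.425 to 0.875 m from the base axis. Payload 4.7 kg.
Tool frame: the origin (TCP) lies at the very end of the fingers, on their centre line; the grasp point (between the pads) lies 19 mm behind it; z points along the fingers, y is the line along which they close (so a half turn about z gives the same grasp; the last joint's range is limited). The gripper opens to 87 mm and grips with 3 to 60 N. Pads are 19 mm wide; open, the fingers measure 117 mm over their backs; the gripper's body (75 mm by 190 mm) begins 51 mm behind the grasp point.
Start: joints at [1.119, 0.321, -0.07, 1.45, 0.023, 1.371, -0.057], TCP at [0.292, -0.581, 0.223] pointing down, gripper open.
Joint ranges: [-2.86, 2.86], [-0.3, 2.09], [-1.38, 1.24], [0.06, 2.45], [-1.56, 4.7], [0.09, 2.05], [-2.69, 2.69]. Speed limits (rad/s): [2.57, 2.57, 3.14, 3.14, 3.14, 3.14, 3.14].

## Interface

Orientations are given as [roll, pitch, yaw] about the fixed x, y, z axes, in that order (R = Rz(yaw) Ry(pitch) Rx(roll)).
In Python, from cell import arm, vision gives the robot as it stands.
- The arm moves only by the shell command python3 -m inch 'ROWS' [OPENING] [FORCE]. ROWS is JSON, a list of rows, each a list of 6 numbers: the shift along the tool's x, y, z in units of 25 mm (1.0 is 25 mm), then the turn, a rotation vector about the tool's x, y, z in units of 6 degrees (1.0 is 6 degrees). A call has 1 to 8 rows; each row is the pose to reach, as a shift and turn from the pose commanded when the call began, along the tool's axes at that moment; what a row does not reach only later rows make up. A row lasts 1/12 s, in which the tool goes at most 41.7 mm and 7.16 degrees, less where a joint would pass 70% of its speed; a pose out of reach is approached as far as the arm can. A call with a gripper value outside its range is refused whole. OPENING is the finger opening in mm, from 0 to 87, set as the call begins (- or left out, the last holds). The fingers move at their own pace and stop on an object; FORCE is the grip in N (left out, the last holds). Time passes only in rows, so rows that repeat a pose let the fingers close. It gives the time, the measured TCP pose, the force, the opening and the grip force at its end, in the units of the state.
- arm.observe(): the state, without advancing time (a new reading comes with each control period).
- vision.read_camera(name): name is "scene" or "top" or "wrist"; returns a dict with "image" (480x640x3 uint8, red, green, blue), "z_map" (480x640 float32, m along the optical axis (not along the pixel's ray), 0 where there is no reading), "fov_y" (degrees; the focal length in pixels is half the picture's height over the tangent of half this angle, whatever the lens; pixels are square), "cx", "cy" (the principal point, pixels), "camera_from_world" (4x4, takes a point from world to camera coordinates). Camera axes: x right, y down, z forward; pixel columns grow to the right and rows downward; lengths in m; the calibration is good to about 2 mm. The wrist camera is an equidistant fisheye: a pixel r from the principal point sees the ray r / f radians off the axis. A picture is of the moment at which its call begins.
- arm.finish_job(): hands the job in; it is judged then, once.
The state is a dict: "time_s": time; "qpos": joint angles; "qvel": joint speeds; "joint_torque": joint torques, N m; "tcp_pos": TCP position; "tcp_rot": TCP orientation; "ft_force": force on the tool from outside, world axes, zero at the start; "ft_torque": the same for the moment, N m; "opening": opening from 0.0 (shut) to 1.0 (fully open); "finger_force": force on a finger pad.
Only numpy, scipy, OpenCV 4.12 (cv2) and the standard library are available. Lean on these libraries where they do the work, as an engineer would, in place of code of your own. Each camera call takes 0.05 s, during which the arm holds its last target. There are 200 camera calls.

## Working session

There is one attempt and no reset: what is moved stays moved. The work goes in short steps, Python scripts to look and compute and a shell command to move; the robot and the scene stay as the last step left them, time stands still between calls to the robot, and variables do not carry over. Pictures are saved under pics/ and viewed, at most 14 in all, crops included, and the job is handed in when it is done.

```bash
mkdir -p pics; ls
python3 - <<'E'
from cell import arm, vision
import cv2,numpy as np,pickle
d={}
for n in("top","scene"):
    c=vision.read_camera(n);d[n]=c
    cv2.imwrite(f"pics/{n}0.png",c["image"][:,:,::-1])
    print(n,c["fov_y"],c["cx"],c["cy"],np.linalg.inv(c["camera_from_world"]).round(3).tolist())
pickle.dump(d,open("d0.pkl","wb"))
print(arm.observe())
E
```

```text
pics
top 51.75515330156662 322.43231646438977 242.48092380740232 [[0.017, -0.989, 0.148, 0.363], [-1.0, -0.016, 0.011, -0.015], [-0.009, -0.148, -0.989, 0.934], [0.0, 0.0, 0.0, 1.0]]
scene 56.56550332508847 317.48029540088726 240.3322422322402 [[-0.842, 0.412, -0.348, 0.777], [0.54, 0.658, -0.525, 0.44], [0.013, -0.63, -0.777, 0.655], [0.0, 0.0, 0.0, 1.0]]
{'time_s': 0.1, 'qpos': array([ 1.11912383,  0.32173621, -0.07008918,  1.45155838,  0.02259268,
        1.37078139, -0.05692698]), 'qvel': array([-0.00037935, -0.00153826, -0.00115655, -0.00086628, -0.00086059,
       -0.00012083, -0.0005791 ]), 'joint_torque': array([ 2.15402115e-04, -4.92570448e+01, -4.05644830e-01, -3.13395059e+01,
       -6.41134777e-02,  3.94967257e-02,  1.08646075e-04]), 'tcp_pos': array([ 0.29166433, -0.58033839,  0.22157643]), 'tcp_rot': array([-3.13989826e+00,  8.42239258e-05,  4.65776342e-01]), 'ft_force': array([-0.12702945, -0.06788853, -0.37613917]), 'ft_torque': array([-0.01228776, -0.04512106,  0.03428628]), 'finger_force': 0.0, 'opening': 0.9973267350543652}
```

View pics/top0.png

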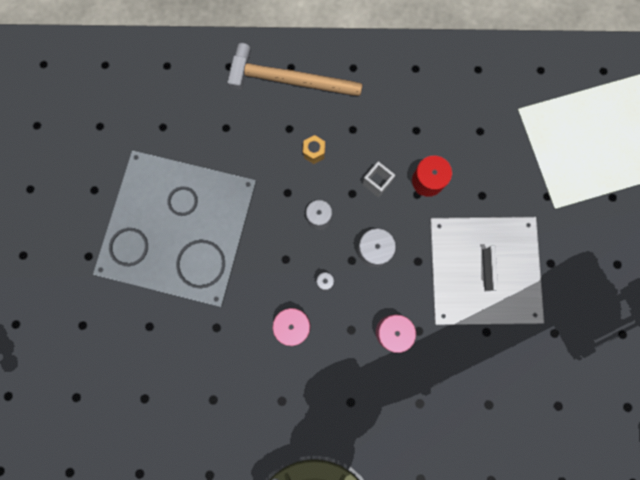

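View pics/scene0.png

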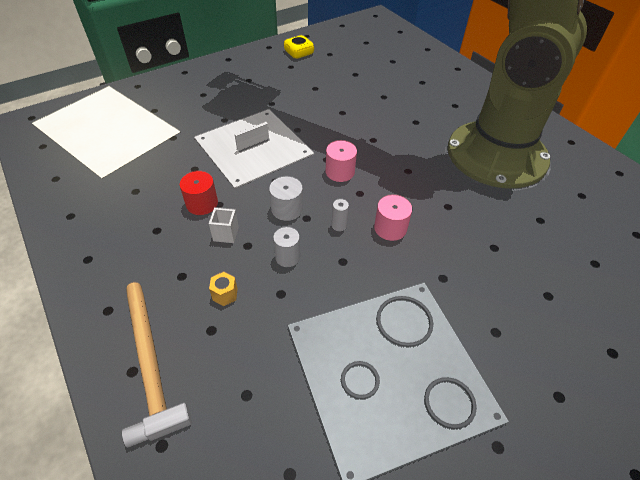

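The top view shows the jig at lower left. Its rings are small (183,201), medium (129,247) and large (201,264). There are several round cylinders:
- Plain steel ones at (325,281), (319,212) and (378,246). These fit the description and go slim, medium, thick.
- Pink look-alikes at (291,327) and (397,333), and a red one at (434,173). I leave these alone.

The stub is at (379,177), the nut at (314,148) and the cover lug at (488,268). Next I measure positions and check with a crop.

```bash
cat > h.py <<'E'
import numpy as np,cv2
def K(c): return 240/np.tan(np.radians(c["fov_y"]/2))
def cast(c,uv,z):
    uv=np.atleast_2d(uv).astype(float);f=K(c);W=np.linalg.inv(c["camera_from_world"])
    d=np.c_[(uv[:,0]-c["cx"])/f,(uv[:,1]-c["cy"])/f,np.ones(len(uv))]@W[:3,:3].T
    return (W[:3,3]+d*((z-W[2,3])/d[:,2])[:,None])
def world(c):
    v,u=np.mgrid[:480,:640];f=K(c);z=c["z_map"];W=np.linalg.inv(c["camera_from_world"])
    P=np.stack([(u-c["cx"])/f*z,(v-c["cy"])/f*z,z],-1)
    P=P@W[:3,:3].T+W[:3,3];P[z<=0]=np.nan;return P
def circ(p):
    A=np.c_[2*p[:,:2],np.ones(len(p))];s=np.linalg.lstsq(A,(p[:,:2]**2).sum(1),rcond=None)[0]
    return s[:2],np.sqrt(s[2]+s[:2]@s[:2])
E
python3 - <<'E'
from h import *
import pickle
d=pickle.load(open("d0.pkl","rb"));c=d["top"]
P=world(c);im=c["image"]
print("table z",np.nanmedian(P[350:400,100:250,2]),np.nanstd(P[350:400,100:250,2]))
for n,(u,v),h in [("rs",(325,281),.06),("rm",(319,212),.06),("rl",(378,246),.06),("pink1",(291,327),.06),("pink2",(397,333),.06),("red",(434,173),.06),("stub",(379,177),.05),("nut",(314,148),.036)]:
    m=np.zeros((480,640),bool);m[v-27:v+27,u-27:u+27]=1
    m&=abs(P[:,:,2]-h)<.008
    nn,l,st,_=cv2.connectedComponentsWithStats(m.astype(np.uint8)); k=1+np.argmax(st[1:,4]); m=(l==k)
    q=cv2.findContours(m.astype(np.uint8),0,cv2.CHAIN_APPROX_NONE)[0];q=max(q,key=len)[:,0]
    w=cast(c,q,h);o,r=circ(w);print(n,o.round(4),"r",r.round(4),np.nanmedian(P[m][:,2]).round(4), m.sum())
g=cv2.cvtColor(im,cv2.COLOR_RGB2GRAY)
# rings: dark px on jig
J=np.array([[133,151],[255,180],[220,305],[94,273]])
jm=np.zeros((480,640),np.uint8);cv2.fillConvexPoly(jm,J,1);jm=cv2.erode(jm,np.ones((7,7)))
D=((g<90)&(jm>0)).astype(np.uint8)
for n,(u,v) in [("small",(183,201)),("med",(129,247)),("large",(201,264))]:
    yy,xx=np.nonzero(D);s=np.hypot(xx-u,yy-v)<30;
    w=cast(c,np.c_[xx[s],yy[s]],.016);o,r=circ(w);print("ring",n,o.round(4),r.round(4),s.sum())
    print(g[v,u-30:u+30:3])
# cover
m=np.zeros((480,640),np.uint8);m[195:345,420:560]=1;m&=(np.abs(P[:,:,2]-.042)<.012).astype(np.uint8)
q=np.c_[np.nonzero(m)[1],np.nonzero(m)[0]];print("lug",cv2.minAreaRect(P[m>0][:,:2].astype(np.float32)),m.sum(),np.nanmax(P[m>0][:,2]))
sat=(im.min(2)>120).astype(np.uint8)
for n,cs in [("cover",[(439,226),(529,225),(534,315),(444,316)])]:
    w=cast(c,cs,.004);print(w.round(4),w.mean(0).round(4))
cv2.imwrite("pics/crop.png",cv2.resize(im[130:345,90:420,::-1],None,fx=2.4,fy=2.4,interpolation=cv2.INTER_CUBIC))
E
```

```text
table z -0.00031900572461696086 0.0016342767531762742
rs [ 0.4251 -0.0109] r 0.0141 0.0591 221
rm [0.5484 0.0022] r 0.0222 0.059 499
rl [ 0.4885 -0.1028] r 0.031 0.0589 990
pink1 [0.3445 0.0469] r 0.0309 0.0592 1048
pink2 [ 0.3366 -0.1372] r 0.031 0.0587 1065
red [ 0.626 -0.206] r 0.0313 0.0585 945
stub [ 0.6197 -0.1077] r 0.0229 0.0481 213
nut [0.6795 0.0146] r 0.0208 0.0352 394
ring small [0.5763 0.2634] 0.0257 164
[148 148 147 151 151  88 137 151 150 150 151 150 148 151  83 136 150 151
 149 149]
ring med [0.4867 0.3596] 0.0337 264
[ 76 138 145 127  65 146 143 141 140 140 140 140 141 140 141 118  82 144
 140 141]
ring large [0.4572 0.2223] 0.0425 277
[149 150  78 133 147 151 151 152 151 152 152 151 153 152 152 152 151  92
 123 152]
lug ((0.4550524353981018, -0.3133043944835663), (0.07901990413665771, 0.009940392337739468), 1.7337855100631714) 333 0.0511128559970766
[[ 0.5373 -0.2263  0.004 ]
 [ 0.542  -0.3973  0.004 ]
 [ 0.3725 -0.3991  0.004 ]
 [ 0.3677 -0.2327  0.004 ]] [ 0.4549 -0.3139  0.004 ]
```

View pics/crop.png

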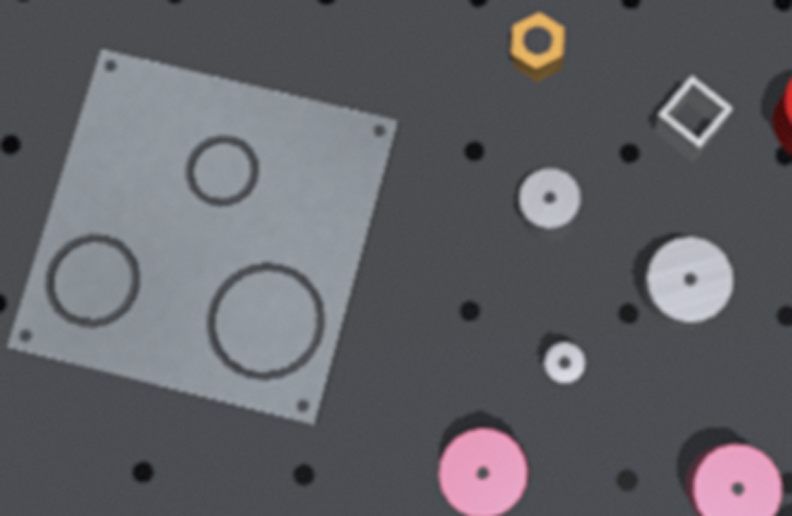

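The crop confirms three plain bright steel cylinders at crop (565,362), (550,198) and (690,278), slim, medium and thick. The pink and red ones are excluded. Next is the move helper.

```bash
cat > go.py <<'E'
import sys,numpy as np
from cell import arm
from scipy.spatial.transform import Rotation as R
x,y,z,yaw=map(float,sys.argv[1:5])
s=arm.observe();p=s["tcp_pos"]
A=R.from_euler("xyz",s["tcp_rot"]);B=R.from_euler("xyz",[np.pi,0,np.radians(yaw)])
print("t",round(s["time_s"],2),"units",(A.inv().apply(np.array([x,y,z])-p)/.025).round(2),"turn",np.degrees((A.inv()*B).as_rotvec()/6).round(2))
E
python3 go.py .4251 -.0109 .2 90; python3 -c "
from cell import arm; print(arm.observe()['qpos'])"
```

```text
t 0.1 units [ 15.   -17.95   0.89] turn [-1.000e-02 -1.000e-02 -1.055e+01]
[ 1.11912383  0.32173621 -0.07008918  1.45155838  0.02259268  1.37078139
 -0.05692698]
```

```bash
python3 go.py .48 -.06 .2 90; python3 -m inch '[[1,-1.1,0,0,0,-0.8],[2,-2.3,0,0,0,-1.6],[3,-3.4,0,0,0,-2.6],[4,-4.6,0,0,0,-3.7],[5,-5.7,0,0,0,-4.7],[6,-6.8,0,0,0,-5.8],[7,-8,0,0,0,-6.8],[8,-9.1,0,0,0,-7.8]]' 60 30; python3 go.py .425 -.011 .15 90
```

```text
t 0.1 units [ 16.08 -15.21   0.89] turn [-1.000e-02 -1.000e-02 -1.055e+01]
time_s: 0.77
tcp_pos: [0.3682, -0.2855, 0.2222]
tcp_rot: [-3.141, 0.0, 1.288]
ft_force: [-0.4, 0.3, 0.3]
opening: 0.693
finger_force: 0.0
t 0.77 units [11.18 -0.88  2.89] turn [-0.01 -0.   -2.7 ]
```

```bash
python3 -m inch '[[1.4,0.1,0,0,0,-0.5],[2.8,0.1,0,0,0,-1],[4.2,0,0,0,0,-1.5],[5.6,-0.2,0,0,0,-2],[7,-0.4,0.5,0,0,-2.5],[8.4,-0.6,1.2,0,0,-2.7],[10,-0.8,2,0,0,-2.7],[11.18,-0.88,2.5,0,0,-2.7]]' ; python3 -m inch '[[0,0,0,0,0,0],[0,0,0,0,0,0]]';python3 go.py .4251 -.0109 .15 90
cat > wr.py <<'E'
# wrist picture; estimate world points from fisheye pixel onto plane z
import sys,cv2,numpy as np
from cell import vision
c=vision.read_camera("wrist");cv2.imwrite(sys.argv[1],c["image"][:,:,::-1])
import pickle;pickle.dump(c,open("w.pkl","wb"))
E
python3 wr.py pics/w1.png
```

```text
time_s: 1.43
tcp_pos: [0.4258, -0.0111, 0.1588]
tcp_rot: [-3.141, 0.0, 1.566]
ft_force: [0.1, 0.2, -0.1]
opening: 0.686
finger_force: 0.0
time_s: 1.6
tcp_pos: [0.426, -0.0117, 0.1591]
tcp_rot: [-3.14, -0.0, 1.57]
ft_force: [-0.4, -0.7, 0.2]
opening: 0.695
finger_force: 0.0
t 1.6 units [ 0.03 -0.04  0.37] turn [-0.02 -0.   -0.01]
```

View pics/w1.png

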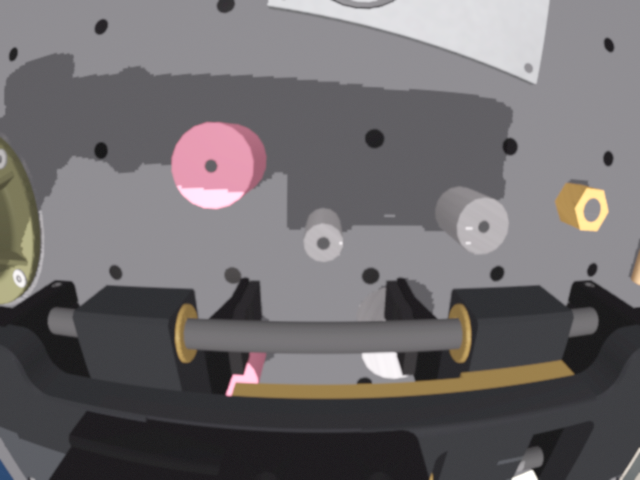

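The wrist view shows the slim riser's top at (323,242), midway between the fingers (about 250 and 400). I descend and grip.

```bash
python3 -m inch '[[0.03,-0.04,0.7,0,0,0],[0.03,-0.04,1.5,0,0,0],[0.03,-0.04,2.4,0,0,0],[0.03,-0.04,3.3,0,0,0],[0.03,-0.04,4.1,0,0,0],[0.03,-0.04,4.8,0,0,0],[0.03,-0.04,5.2,0,0,0],[0.03,-0.04,5.36,0,0,0]]'; python3 -m inch '[[0,0,0,0,0,0],[0,0,0,0,0,0],[0,0,0,0,0,0],[0,0,0,0,0,0],[0,0,0,0,0,0],[0,0,0,0,0,0],[0,0,0,0,0,0],[0,0,0,0,0,0]]' 0 30;python3 go.py .5763 .2634 .1 90
```

```text
time_s: 2.32
tcp_pos: [0.4248, -0.014, 0.0249]
tcp_rot: [-3.139, -0.0, 1.563]
ft_force: [-0.7, 0.4, 0.3]
opening: 0.69
finger_force: 0.0
time_s: 2.98
tcp_pos: [0.4262, -0.0129, 0.0266]
tcp_rot: [3.141, 0.001, 1.565]
ft_force: [-1.7, -0.3, 5.4]
opening: 0.337
finger_force: 30.0
t 2.98 units [11.08  5.95 -2.94] turn [ 0.01  0.01 -0.05]
```

```bash
python3 -m inch '[[0,0,-0.4,0,0,0],[0,0,-1,0,0,0],[0,0,-1.8,0,0,0],[0,0,-2.6,0,0,0],[0.8,0.4,-3,0,0,0],[2,1.1,-3,0,0,0],[3.2,1.7,-3,0,0,0],[4.4,2.4,-3,0,0,0]]'; python3 -m inch '[[1.2,0.6,0,0,0,0],[2.4,1.3,0,0,0,0],[3.6,1.9,0,0,0,0],[4.8,2.6,0,0,0,0],[5.6,3.1,0,0,0,0],[6.2,3.4,0,0,0,0],[6.6,3.55,0,0,0,0],[6.68,3.55,0,0,0,0]]';python3 -m inch '[[0,0,0,0,0,0],[0,0,0,0,0,0],[0,0,0,0,0,0]]'; python3 go.py .5763 .2634 .05 90
python3 - <<'E'
from h import *
from cell import vision
c=vision.read_camera("top");P=world(c);im=c["image"]
cv2.imwrite("pics/t1.png",cv2.resize(im[130:330,60:330,::-1],None,fx=2.8,fy=2.8))
E
```

```text
time_s: 3.65
tcp_pos: [0.4863, 0.0977, 0.1015]
tcp_rot: [3.141, 0.001, 1.564]
ft_force: [-0.4, -0.6, -3.2]
opening: 0.34
finger_force: 30.0
time_s: 4.32
tcp_pos: [0.5754, 0.2656, 0.1006]
tcp_rot: [-3.14, -0.001, 1.568]
ft_force: [-0.6, 0.6, -2.8]
opening: 0.335
finger_force: 30.0
time_s: 4.57
tcp_pos: [0.5759, 0.2616, 0.101]
tcp_rot: [-3.141, 0.002, 1.564]
ft_force: [0.3, 0.0, -3.0]
opening: 0.336
finger_force: 30.0
t 4.57 units [0.07 0.02 2.04] turn [-0.    0.02 -0.07]
```

View pics/t1.png

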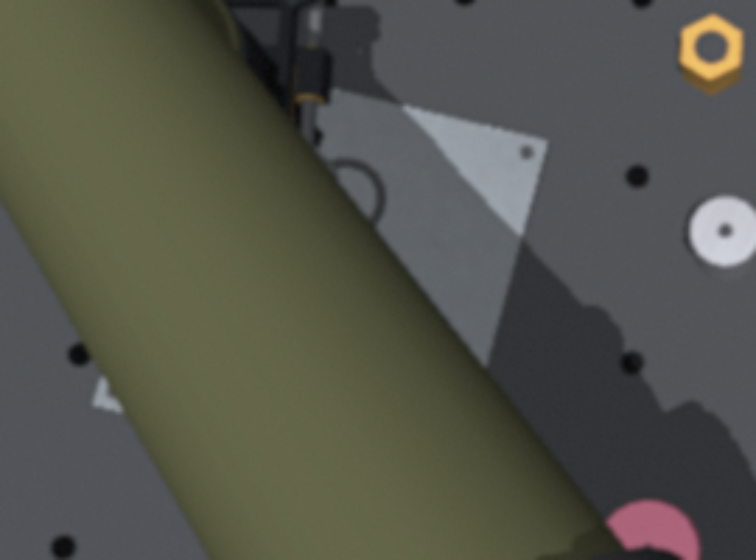

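The arm hides the ring in the top view (only a ring edge shows at crop (370,195)). The pose numbers are good, so I lower and release.

```bash
python3 -m inch '[[0.03,0.02,0.4,0,0,0],[0.03,0.02,0.9,0,0,0],[0.03,0.02,1.4,0,0,0],[0.03,0.02,1.8,0,0,0],[0.03,0.02,2.2,0,0,0],[0.03,0.02,2.4,0,0,0],[0.03,0.02,2.5,0,0,0],[0.03,0.02,2.52,0,0,0]]';python3 -m inch '[[0,0,0,0,0,0],[0,0,0,0,0,0],[0,0,0.04,0,0,0],[0,0,0.04,0,0,0]]';python3 -m inch '[[0,0,0,0,0,0],[0,0,0,0,0,0],[0,0,0,0,0,0],[0,0,-0.5,0,0,0],[0,0,-1.5,0,0,0],[0,0,-2.5,0,0,0],[0,0,-3.5,0,0,0],[0,0,-4,0,0,0]]' 60; python3 wr.py pics/w2.png; python3 go.py .5484 .0022 .14 90
```

```text
time_s: 5.28
tcp_pos: [0.5762, 0.2643, 0.0374]
tcp_rot: [-3.141, 0.0, 1.566]
ft_force: [0.2, -0.2, -3.1]
opening: 0.334
finger_force: 30.0
time_s: 5.62
tcp_pos: [0.5768, 0.2643, 0.0374]
tcp_rot: [3.141, -0.0, 1.565]
ft_force: [0.4, -0.1, -2.3]
opening: 0.335
finger_force: 30.0
time_s: 6.28
tcp_pos: [0.578, 0.2656, 0.1417]
tcp_rot: [3.136, -0.002, 1.566]
ft_force: [0.4, 0.1, 0.3]
opening: 0.678
finger_force: 0.0
t 6.33 units [-10.56  -1.16   0.08] turn [ 0.07 -0.03 -0.05]
```

View pics/w2.png

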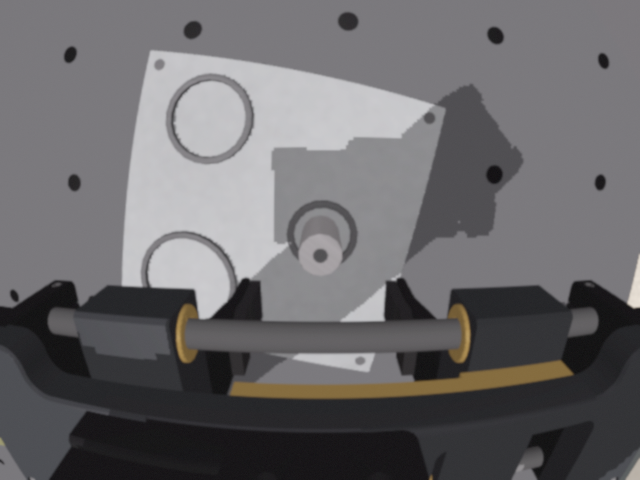

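The small riser stands upright in the small ring, top at (320,255) and ring centre about (322,235). Next is the medium riser.

```bash
python3 -m inch '[[-0.6,-0.1,0,0,0,0],[-1.8,-0.2,0,0,0,0],[-3.2,-0.35,0,0,0,0],[-4.6,-0.5,0,0,0,0],[-6,-0.65,0,0,0,0],[-7.4,-0.8,0,0,0,0],[-8.8,-1,0,0,0,0],[-9.7,-1.1,0,0,0,0]]' 72;python3 -m inch '[[-0.5,0,0,0,0,0],[-0.8,0,0,0,0,0],[-0.86,-0.06,0,0,0,0],[-0.86,-0.06,0,0,0,0],[-0.86,-0.06,0,0,0,0],[-0.86,-0.06,0,0,0,0]]'; python3 go.py .5484 .0022 .025 90;python3 wr.py pics/w3.png
```

```text
time_s: 7.0
tcp_pos: [0.5467, 0.0172, 0.1364]
tcp_rot: [-3.14, 0.002, 1.561]
ft_force: [-0.1, -0.6, -0.4]
opening: 0.828
finger_force: 0.0
time_s: 7.5
tcp_pos: [0.5461, 0.0022, 0.1371]
tcp_rot: [3.142, -0.001, 1.568]
ft_force: [-0.6, -0.2, -0.2]
opening: 0.827
finger_force: 0.0
t 7.5 units [-0.    0.09  4.48] turn [ 0.   -0.01 -0.03]
```

View pics/w3.png

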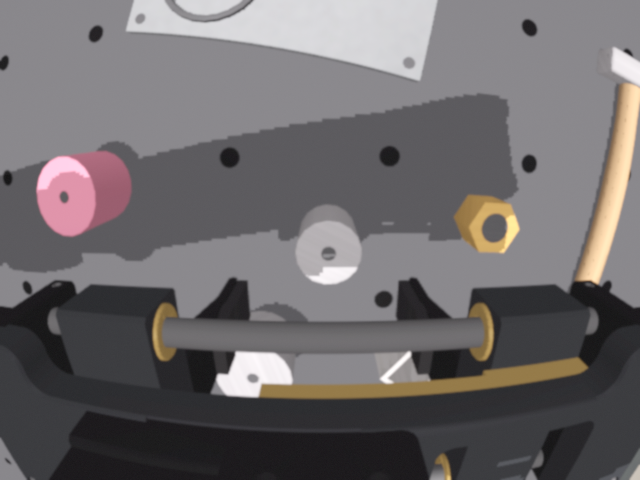

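The medium riser's top at (328,253) lies between the fingers and the nut at (487,223) is clear. I descend, grip and lift.

```bash
python3 -m inch '[[0,0.09,0.7,0,0,0],[0,0.09,1.5,0,0,0],[0,0.09,2.3,0,0,0],[0,0.09,3,0,0,0],[0,0.09,3.7,0,0,0],[0,0.09,4.2,0,0,0],[0,0.09,4.45,0,0,0],[0,0.09,4.45,0,0,0]]'; python3 -m inch '[[0,0,0,0,0,0],[0,0,0,0,0,0],[0,0,0,0,0,0],[0,0,0,0,0,0],[0,0,0,0,0,0],[0,0,0,0,0,0],[0,0,0,0,0,0],[0,0,0,0,0,0]]' 0 35; python3 -m inch '[[0,0,-0.4,0,0,0],[0,0,-1,0,0,0],[0,0,-1.8,0,0,0],[0,0,-2.6,0,0,0],[0,0,-3.3,0,0,0],[0,0,-3.8,0,0,0],[0,0,-4,0,0,0],[0,0,-4,0,0,0]]'; python3 go.py .4867 .3596 .127 90
```

```text
time_s: 8.22
tcp_pos: [0.5473, 0.001, 0.0245]
tcp_rot: [-3.139, -0.001, 1.566]
ft_force: [-0.1, 0.0, -0.3]
opening: 0.83
finger_force: 0.0
time_s: 8.88
tcp_pos: [0.5493, 0.0002, 0.0265]
tcp_rot: [3.14, 0.0, 1.565]
ft_force: [1.6, 0.1, 4.7]
opening: 0.521
finger_force: 35.0
time_s: 9.55
tcp_pos: [0.5484, 0.0003, 0.1264]
tcp_rot: [3.141, 0.0, 1.565]
ft_force: [-0.1, -0.3, -5.2]
opening: 0.519
finger_force: 35.0
t 9.55 units [14.36 -2.55 -0.03] turn [ 0.01  0.   -0.05]
```

```bash
python3 -m inch '[[0.5,-0.1,0,0,0,0],[1.5,-0.3,0,0,0,0],[2.7,-0.5,0,0,0,0],[4,-0.7,0,0,0,0],[5.3,-0.9,0,0,0,0],[6.6,-1.2,0,0,0,0],[7.9,-1.4,0,0,0,0],[9.2,-1.6,0,0,0,0]]';python3 -m inch '[[1.3,-0.2,0,0,0,0],[2.5,-0.5,0,0,0,0],[3.6,-0.7,0,0,0,0],[4.4,-0.8,0,0,0,0],[4.9,-0.9,0,0,0,0],[5.1,-0.95,0,0,0,0],[5.1,-0.95,0,0,0,0],[5.1,-0.95,0,0,0,0]]';python3 -m inch '[[0,0,0,0,0,0],[0,0,0,0,0,0]]'; python3 go.py .4867 .3585 .0375 90
```

```text
time_s: 10.22
tcp_pos: [0.5072, 0.2326, 0.1242]
tcp_rot: [-3.139, 0.001, 1.566]
ft_force: [0.4, -0.5, -5.6]
opening: 0.515
finger_force: 35.0
time_s: 10.88
tcp_pos: [0.4859, 0.3574, 0.1246]
tcp_rot: [-3.14, 0.002, 1.566]
ft_force: [0.5, -1.4, -5.1]
opening: 0.522
finger_force: 35.0
time_s: 11.05
tcp_pos: [0.4872, 0.3565, 0.1254]
tcp_rot: [-3.141, 0.001, 1.563]
ft_force: [0.2, -0.1, -5.1]
opening: 0.52
finger_force: 35.0
t 11.05 units [ 0.09 -0.02  3.51] turn [-0.    0.01 -0.07]
```

```bash
python3 -m inch '[[0.05,0,0.5,0,0,0],[0.05,0,1.2,0,0,0],[0.05,0,1.9,0,0,0],[0.05,0,2.5,0,0,0],[0.05,0,3,0,0,0],[0.05,0,3.3,0,0,0],[0.05,0,3.45,0,0,0],[0.05,0,3.5,0,0,0]]';python3 -m inch '[[0,0,0,0,0,0],[0,0,0,0,0,0],[0,0,0.03,0,0,0],[0,0,0.03,0,0,0]]';python3 -m inch '[[0,0,0,0,0,0],[0,0,0,0,0,0],[0,0,0,0,0,0],[0,0,-0.5,0,0,0],[0,0,-1.5,0,0,0],[0,0,-2.5,0,0,0],[0,0,-3.5,0,0,0],[0,0,-4,0,0,0]]' 72; python3 wr.py pics/w4.png; python3 go.py .4885 -.1028 .14 90
```

```text
time_s: 11.72
tcp_pos: [0.4864, 0.3594, 0.0376]
tcp_rot: [-3.141, 0.0, 1.565]
ft_force: [-0.1, -0.1, -5.1]
opening: 0.516
finger_force: 35.0
time_s: 12.05
tcp_pos: [0.4869, 0.3598, 0.0381]
tcp_rot: [3.141, -0.0, 1.565]
ft_force: [0.7, -1.1, -5.1]
opening: 0.523
finger_force: 35.0
time_s: 12.72
tcp_pos: [0.4878, 0.3612, 0.1421]
tcp_rot: [3.137, -0.003, 1.566]
ft_force: [0.9, 0.3, -0.3]
opening: 0.831
finger_force: 0.0
t 12.77 units [-18.58   0.1    0.06] turn [ 0.07 -0.04 -0.05]
```

View pics/w4.png

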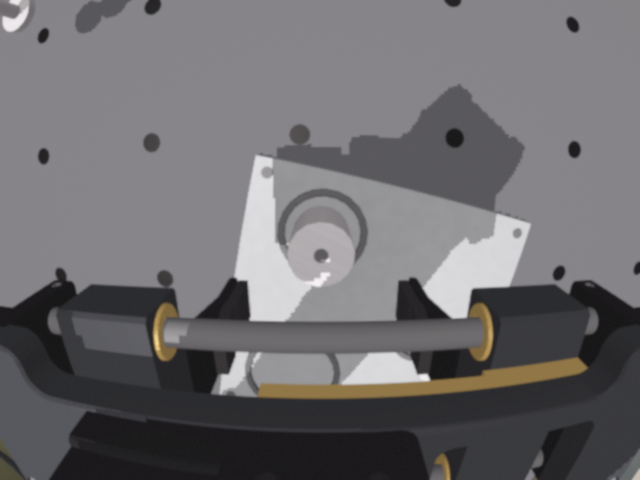

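The medium riser stands in the medium ring, top at (321,255). Next is the large riser.

```bash
python3 -m inch '[[-0.7,0,0,0,0,0],[-1.9,0,0,0,0,0],[-3.2,0,0,0,0,0],[-4.6,0,0,0,0,0],[-6,0,0,0,0,0],[-7.4,0,0,0,0,0],[-8.8,0,0,0,0,0],[-10.2,0,0,0,0,0]]' 86;python3 -m inch '[[-1.4,0.05,0,0,0,0],[-2.8,0.05,0,0,0,0],[-4.2,0.05,0,0,0,0],[-5.5,0.1,0,0,0,0],[-6.7,0.1,0,0,0,0],[-7.7,0.1,0,0,0,0],[-8.25,0.1,0,0,0,0],[-8.38,0.1,0,0,0,0]]';python3 -m inch '[[0,0,0,0,0,0],[0,0,0,0,0,0],[0,0,0,0,0,0]]'; python3 go.py .4885 -.1028 .025 90;python3 wr.py pics/w5.png
```

```text
time_s: 13.43
tcp_pos: [0.4846, 0.1026, 0.1373]
tcp_rot: [-3.142, 0.001, 1.565]
ft_force: [1.7, 0.2, 0.2]
opening: 0.989
finger_force: 0.0
time_s: 14.1
tcp_pos: [0.4858, -0.1085, 0.1371]
tcp_rot: [-3.141, 0.001, 1.56]
ft_force: [0.1, 0.3, -0.2]
opening: 0.984
finger_force: 0.0
time_s: 14.35
tcp_pos: [0.4866, -0.1032, 0.1375]
tcp_rot: [-3.141, -0.0, 1.568]
ft_force: [-0.0, 0.5, 0.4]
opening: 0.986
finger_force: 0.0
t 14.35 units [0.01 0.08 4.5 ] turn [-0.   -0.   -0.03]
```

View pics/w5.png

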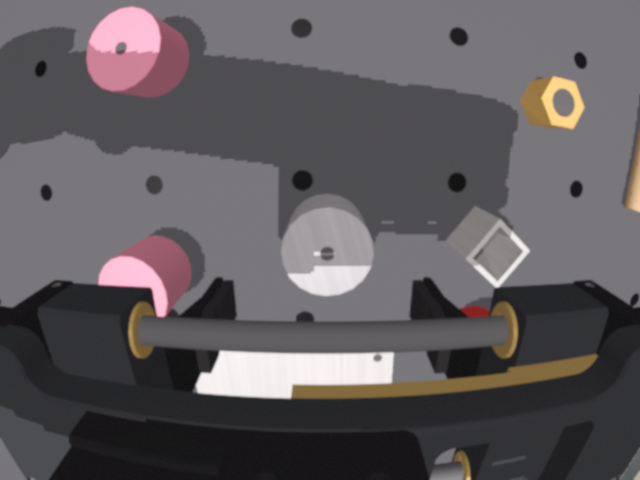

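The large riser's top at (327,253) is nearly centred between the fingers. The stub at (495,250) is clear of the right finger by about 40 mm.

```bash
python3 -m inch '[[0,0.08,0.7,0,0,0],[0,0.08,1.5,0,0,0],[0,0.08,2.3,0,0,0],[0,0.08,3,0,0,0],[0,0.08,3.7,0,0,0],[0,0.08,4.2,0,0,0],[0,0.08,4.45,0,0,0],[0,0.08,4.45,0,0,0]]'; python3 -m inch '[[0,0,0,0,0,0],[0,0,0,0,0,0],[0,0,0,0,0,0],[0,0,0,0,0,0],[0,0,0,0,0,0],[0,0,0,0,0,0]]' 0 40; python3 -m inch '[[0,0,-0.4,0,0,0],[0,0,-1,0,0,0],[0,0,-1.8,0,0,0],[0,0,-2.6,0,0,0],[0,0,-3.3,0,0,0],[0,0,-3.8,0,0,0],[0,0,-4,0,0,0],[0,0,-4,0,0,0]]'; python3 go.py .4572 .221 .127 90
```

```text
time_s: 15.07
tcp_pos: [0.4877, -0.1042, 0.0251]
tcp_rot: [-3.139, -0.001, 1.567]
ft_force: [0.2, 0.4, 0.4]
opening: 0.986
finger_force: 0.0
time_s: 15.57
tcp_pos: [0.4893, -0.1053, 0.0271]
tcp_rot: [3.14, 0.001, 1.565]
ft_force: [0.6, -0.1, 2.7]
opening: 0.73
finger_force: 40.0
time_s: 16.23
tcp_pos: [0.4888, -0.1052, 0.127]
tcp_rot: [3.141, 0.001, 1.565]
ft_force: [0.1, 0.5, -5.7]
opening: 0.729
finger_force: 40.0
t 16.23 units [ 1.304e+01 -1.330e+00 -1.000e-02] turn [ 0.01  0.01 -0.05]
```

```bash
python3 -m inch '[[0.5,0,0,0,0,0],[1.5,-0.1,0,0,0,0],[2.7,-0.2,0,0,0,0],[4,-0.3,0,0,0,0],[5.3,-0.4,0,0,0,0],[6.6,-0.5,0,0,0,0],[7.9,-0.7,0,0,0,0],[9.2,-0.9,0,0,0,0]]';python3 -m inch '[[1.2,-0.1,0,0,0,0],[2.2,-0.2,0,0,0,0],[3,-0.3,0,0,0,0],[3.5,-0.4,0,0,0,0],[3.8,-0.43,0,0,0,0],[3.84,-0.43,0,0,0,0],[3.84,-0.43,0,0,0,0],[3.84,-0.43,0,0,0,0]]';python3 -m inch '[[0,0,0,0,0,0],[0,0,0,0,0,0]]'; python3 go.py .4572 .221 .038 90
```

```text
time_s: 16.9
tcp_pos: [0.4654, 0.1271, 0.1249]
tcp_rot: [-3.139, 0.0, 1.566]
ft_force: [0.7, 0.0, -7.0]
opening: 0.732
finger_force: 40.0
time_s: 17.57
tcp_pos: [0.457, 0.2198, 0.1257]
tcp_rot: [-3.141, 0.001, 1.564]
ft_force: [0.3, 0.5, -6.1]
opening: 0.726
finger_force: 40.0
time_s: 17.73
tcp_pos: [0.4574, 0.2199, 0.1261]
tcp_rot: [-3.141, 0.001, 1.563]
ft_force: [-0.0, 0.2, -6.0]
opening: 0.725
finger_force: 40.0
t 17.73 units [ 0.05 -0.01  3.52] turn [-0.    0.01 -0.07]
```

```bash
python3 -m inch '[[0,0,0.5,0,0,0],[0,0,1.2,0,0,0],[0,0,1.9,0,0,0],[0,0,2.5,0,0,0],[0,0,3,0,0,0],[0,0,3.3,0,0,0],[0,0,3.45,0,0,0],[0,0,3.5,0,0,0]]';python3 -m inch '[[0,0,0,0,0,0],[0,0,0,0,0,0],[0,0,0.03,0,0,0],[0,0,0.03,0,0,0]]';python3 -m inch '[[0,0,0,0,0,0],[0,0,0,0,0,0],[0,0,0,0,0,0],[0,0,-0.5,0,0,0],[0,0,-1.5,0,0,0],[0,0,-2.5,0,0,0],[0,0,-3.5,0,0,0],[0,0,-4,0,0,0]]' 86; python3 wr.py pics/w6.png;python3 go.py .455 -.3135 .15 1.8; python3 go.py .455 -.3135 .15 181.8; python3 -c "
from cell import arm; print(arm.observe()['qpos'])"
```

```text
time_s: 18.4
tcp_pos: [0.4568, 0.221, 0.0381]
tcp_rot: [-3.141, 0.0, 1.565]
ft_force: [0.6, 0.1, -6.3]
opening: 0.73
finger_force: 40.0
time_s: 18.73
tcp_pos: [0.4575, 0.2213, 0.0386]
tcp_rot: [3.14, -0.0, 1.565]
ft_force: [0.2, -0.5, -6.0]
opening: 0.725
finger_force: 40.0
time_s: 19.4
tcp_pos: [0.4587, 0.2225, 0.1421]
tcp_rot: [3.136, -0.001, 1.566]
ft_force: [0.2, 0.3, -0.1]
opening: 0.985
finger_force: 0.0
t 19.45 units [-21.45  -0.07  -0.31] turn [ 0.05 -0.07 14.65]
t 19.45 units [-21.45  -0.07  -0.31] turn [  0.07   0.05 -15.35]
[ 0.37682357  0.16290689 -0.94443845  1.87423393  0.14629561  1.16783284
 -0.62304837]
```

View pics/w6.png

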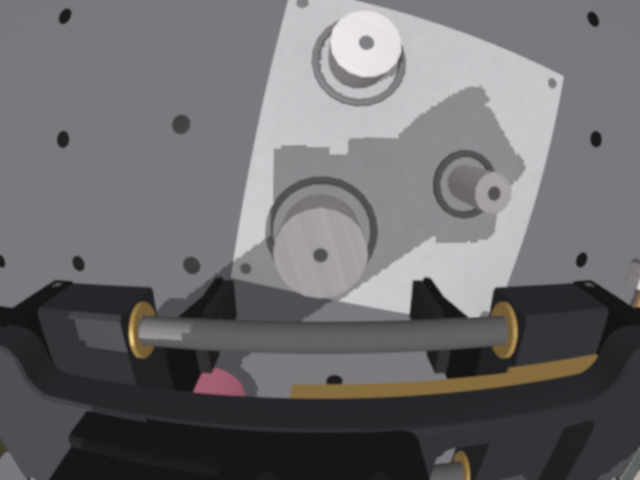

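All three risers stand in their own rings: the large top at (321,255), medium (366,43), small (494,193). They are released. Now I go to the cover.

```bash
python3 -m inch '[[-0.6,0,0,0,0,0.3],[-1.7,0,0,0,0,0.8],[-3,0,0,0,0,1.6],[-4.3,0,0,0,0,2.5],[-5.6,0,0,0,0,3.4],[-6.9,0,0,0,0,4.3],[-8.2,0,0,0,0,5.2],[-9.5,0,0,0,0,6.1]]' 50 ; python3 go.py .455 -.3135 .15 1.8
```

```text
time_s: 20.12
tcp_pos: [0.4552, -0.018, 0.1379]
tcp_rot: [3.141, 0.001, 0.922]
ft_force: [0.2, -0.8, -0.4]
opening: 0.583
finger_force: 0.0
t 20.12 units [-9.42  7.14 -0.48] turn [0.01 0.   8.5 ]
```

```bash
python3 -m inch '[[-1,0.8,0,0,0,1],[-2.1,1.6,-0.1,0,0,2],[-3.2,2.4,-0.2,0,0,3],[-4.3,3.3,-0.3,0,0,4],[-5.5,4.2,-0.4,0,0,5],[-6.7,5.1,-0.5,0,0,6],[-7.8,5.9,-0.5,0,0,7],[-8.8,6.7,-0.5,0,0,8]]' 50 ; python3 -m inch '[[0,0,0,0,0,0],[0,0,0,0,0,0],[0,0,0,0,0,0]]';python3 go.py .455 -.3135 .15 1.8
```

```text
time_s: 20.78
tcp_pos: [0.4567, -0.2952, 0.1502]
tcp_rot: [3.141, 0.001, 0.082]
ft_force: [2.5, 0.3, 0.1]
opening: 0.576
finger_force: 0.0
time_s: 21.03
tcp_pos: [0.4575, -0.2918, 0.1499]
tcp_rot: [-3.14, 0.001, 0.09]
ft_force: [0.4, -0.0, 0.3]
opening: 0.571
finger_force: 0.0
t 21.03 units [-0.18  0.85 -0.  ] turn [-0.01  0.01  0.56]
```

```bash
python3 -m inch '[[-0.1,0.4,0,0,0,0.3],[-0.18,0.85,0,0,0,0.5],[-0.18,0.85,0,0,0,0.55],[-0.18,0.85,0,0,0,0.55],[-0.18,0.85,0,0,0,0.55],[-0.18,0.85,0,0,0,0.55]]';python3 go.py .455 -.3135 .012 1.8; python3 wr.py pics/w7.png
python3 - <<'E'
from h import *
from cell import vision
c=vision.read_camera("scene");P=world(c)
m=(abs(P[:,:,2]-.042)<.009)&(abs(P[:,:,0]-.455)<.06)&(abs(P[:,:,1]+.3135)<.05)
print(cv2.minAreaRect(P[m][:,:2].astype(np.float32)),m.sum())
E
```

```text
time_s: 21.53
tcp_pos: [0.4551, -0.3139, 0.1505]
tcp_rot: [-3.141, 0.0, 0.032]
ft_force: [-0.5, 0.1, 0.5]
opening: 0.578
finger_force: 0.0
t 21.53 units [-0.   -0.01  5.54] turn [-0.    0.    0.01]
((0.4576926827430725, -0.316140353679657), (0.0806555449962616, 0.011647390201687813), 1.7907605171203613) 251
```

View pics/w7.png

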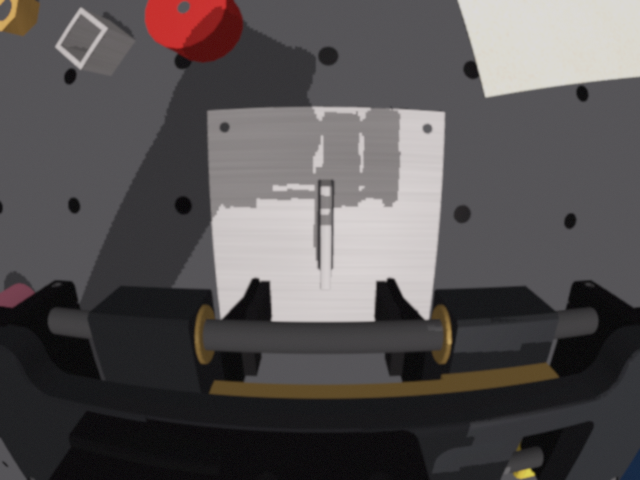

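The lug runs vertically in the wrist image at (325,235), centred between the fingers. Both cameras agree within 3 mm. I descend, grip firmly and lift.

```bash
python3 -m inch '[[0,0,0.7,0,0,0],[0,0,1.5,0,0,0],[0,0,2.4,0,0,0],[0,0,3.3,0,0,0],[0,0,4.2,0,0,0],[0,0,4.9,0,0,0],[0,0,5.3,0,0,0],[0,0,5.45,0,0,0]]';python3 -m inch '[[0,0,0,0,0,0],[0,0,0,0,0,0],[0,0,0,0,0,0],[0,0,0,0,0,0],[0,0,0,0,0,0],[0,0,0,0,0,0],[0,0,0,0,0,0],[0,0,0,0,0,0]]' 0 60; python3 -m inch '[[0,0,-0.2,0,0,0],[0,0,-0.6,0,0,0],[0,0,-1.2,0,0,0],[0,0,-2,0,0,0],[0,0,-2.8,0,0,0],[0,0,-3.6,0,0,0],[0,0,-4.4,0,0,0],[0,0,-5.2,0,0,0]]';python3 -m inch '[[0,0,-0.5,0,0,0],[0,0,-0.8,0,0,0],[0,0,-0.8,0,0,0],[0,0,-0.8,0,0,0]]';python3 go.py .5067 .2818 .165 90
```

```text
time_s: 22.3
tcp_pos: [0.454, -0.3135, 0.0126]
tcp_rot: [-3.14, 0.002, 0.032]
ft_force: [0.2, 0.4, -0.1]
opening: 0.575
finger_force: 0.0
time_s: 22.97
tcp_pos: [0.4551, -0.3151, 0.0147]
tcp_rot: [3.141, -0.001, 0.031]
ft_force: [-0.4, -1.3, 1.0]
opening: 0.084
finger_force: 60.0
time_s: 23.63
tcp_pos: [0.4544, -0.3137, 0.1453]
tcp_rot: [-3.141, 0.001, 0.032]
ft_force: [0.3, 0.2, -4.5]
opening: 0.088
finger_force: 60.0
time_s: 23.97
tcp_pos: [0.4546, -0.3142, 0.1638]
tcp_rot: [-3.141, 0.001, 0.031]
ft_force: [-0.8, 0.8, -5.0]
opening: 0.086
finger_force: 60.0
t 23.97 units [  2.83 -23.76  -0.04] turn [-1.00e-02  0.00e+00 -1.47e+01]
```

```bash
python3 -m inch '[[0.1,-0.4,0,0,0,-0.2],[0.2,-1,0,0,0,-0.5],[0.4,-1.8,0,0,0,-1],[0.6,-2.8,0,0,0,-1.6],[0.7,-3.8,0,0,0,-2.2],[0.8,-4.8,0,0,0,-2.8],[0.9,-5.8,0,0,0,-3.4],[1,-6.8,0,0,0,-4]]';python3 go.py .5067 .2818 .165 90
```

```text
time_s: 24.63
tcp_pos: [0.4746, -0.1403, 0.1644]
tcp_rot: [3.141, 0.0, 0.458]
ft_force: [0.2, 0.1, -4.0]
opening: 0.089
finger_force: 60.0
t 24.63 units [  8.62 -14.57  -0.03] turn [  0.     0.   -10.62]
```

```bash
python3 -m inch '[[0.5,-0.9,0,0,0,-0.6],[1,-1.8,0,0,0,-1.2],[1.5,-2.7,0,0,0,-1.8],[2,-3.6,0,0,0,-2.4],[2.6,-4.5,0,0,0,-3.1],[3.1,-5.4,0,0,0,-3.8],[3.7,-6.3,0,0,0,-4.5],[4.2,-7.2,0,0,0,-5.2]]';python3 go.py .5067 .2818 .165 90
```

```text
time_s: 25.3
tcp_pos: [0.4907, 0.0669, 0.1646]
tcp_rot: [3.141, -0.0, 1.002]
ft_force: [1.1, 0.1, -3.7]
opening: 0.089
finger_force: 60.0
t 25.3 units [ 7.59 -4.09 -0.02] turn [ 0.01 -0.   -5.43]
```

```bash
python3 -m inch '[[0.9,-0.5,0,0,0,-0.7],[1.9,-1,0,0,0,-1.4],[2.9,-1.6,0,0,0,-2.1],[3.9,-2.1,0,0,0,-2.8],[4.9,-2.6,0,0,0,-3.5],[5.7,-3.1,0,0,0,-4.2],[6.4,-3.5,0,0,0,-4.8],[6.8,-3.7,0,0,0,-5.2]]';python3 -m inch '[[0,0,0,0,0,0],[0,0,0,0,0,0],[0,0,0,0,0,0],[0,0,0,0,0,0]]';python3 go.py .5067 .2818 .165 90
python3 - <<'E'
from h import *
from cell import vision
c=vision.read_camera("scene");cv2.imwrite("pics/s1.png",c["image"][:,:,::-1])
E
```

```text
time_s: 25.97
tcp_pos: [0.5043, 0.2615, 0.1646]
tcp_rot: [-3.141, -0.002, 1.548]
ft_force: [0.9, 0.3, -4.4]
opening: 0.087
finger_force: 60.0
time_s: 26.3
tcp_pos: [0.5063, 0.2551, 0.1641]
tcp_rot: [3.142, 0.002, 1.537]
ft_force: [-0.6, -0.0, -4.7]
opening: 0.084
finger_force: 60.0
t 26.3 units [ 1.07 -0.02 -0.04] turn [ 0.    0.02 -0.33]
```

View pics/s1.png

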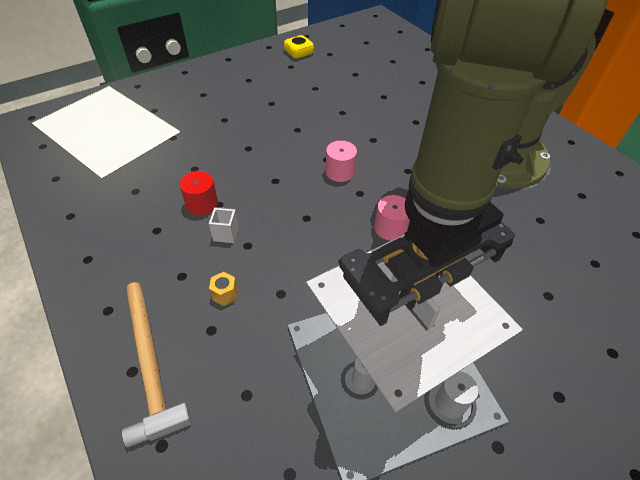

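The plate hangs level at about (413,335) over the risers. The small riser stands at (362,375) and the medium at (458,395); the stub and nut have not moved. I centre the plate and lower it.

```bash
python3 -m inch '[[0.3,0,0,0,0,-0.1],[0.7,0,0,0,0,-0.2],[1,0,0,0,0,-0.3],[1.05,0,0.3,0,0,-0.3],[1.05,0,0.8,0,0,-0.3],[1.05,0,1.4,0,0,-0.3],[1.05,0,1.9,0,0,-0.3],[1.05,0,2.3,0,0,-0.3]]';python3 -m inch '[[0,0,0.2,0,0,0],[0,0,0.35,0,0,0],[0,0,0.45,0,0,0],[0,0,0.5,0,0,0],[0,0,0.5,0,0,0],[0,0,0.5,0,0,0]]';python3 go.py .5067 .2818 .0847 90
```

```text
time_s: 27.02
tcp_pos: [0.5059, 0.2822, 0.1043]
tcp_rot: [-3.139, 0.002, 1.57]
ft_force: [-0.1, 0.4, -4.1]
opening: 0.085
finger_force: 60.0
time_s: 27.52
tcp_pos: [0.5071, 0.2834, 0.0948]
tcp_rot: [3.141, -0.0, 1.571]
ft_force: [-0.4, 0.5, -5.3]
opening: 0.088
finger_force: 60.0
t 27.52 units [-0.07 -0.02  0.4 ] turn [ 0.01 -0.   -0.  ]
```

```bash
python3 -m inch '[[-0.05,0,0.1,0,0,0],[-0.05,0,0.2,0,0,0],[-0.05,0,0.27,0,0,0],[-0.05,0,0.32,0,0,0],[-0.05,0,0.36,0,0,0],[-0.05,0,0.36,0,0,0],[-0.05,0,0.36,0,0,0]]';python3 -m inch '[[0,0,0.03,0,0,0],[0,0,0.06,0,0,0],[0,0,0.06,0,0,0]]'; python3 go.py .5067 .2818 .0847 90
```

```text
time_s: 28.1
tcp_pos: [0.5067, 0.282, 0.0852]
tcp_rot: [-3.142, 0.0, 1.571]
ft_force: [-0.7, -0.6, -4.6]
opening: 0.086
finger_force: 60.0
time_s: 28.35
tcp_pos: [0.5069, 0.2821, 0.0847]
tcp_rot: [3.141, 0.0, 1.571]
ft_force: [-2.4, -1.3, 3.6]
opening: 0.087
finger_force: 60.0
t 28.35 units [-0.01 -0.01  0.  ] turn [ 0.01  0.   -0.  ]
```

Contact: the vertical force went from -4.6 to +3.6 N. I open gently and retreat straight up.

```bash
python3 -m inch '[[0,0,0,0,0,0],[0,0,0,0,0,0],[0,0,0,0,0,0],[0,0,0,0,0,0],[0,0,0,0,0,0]]' 40;python3 -m inch '[[0,0,-0.3,0,0,0],[0,0,-0.9,0,0,0],[0,0,-1.7,0,0,0],[0,0,-2.6,0,0,0],[0,0,-3.5,0,0,0],[0,0,-4.2,0,0,0],[0,0,-4.6,0,0,0],[0,0,-4.6,0,0,0]]'; python3 -m inch '[[-1,-0.5,0,0,0,0],[-2,-1,0,0,0,0],[-3.2,-1,0,0,0,0],[-4.4,-1,0,0,0,0],[-5.6,-1,0,0,0,0],[-6.8,-1,0,0,0,0],[-8,-1,0,0,0,0],[-9,-1,0,0,0,0]]';python3 -m inch '[[-1,0,0,0,0,0],[-2,0,0,0,0,0],[-3,0,0,0,0,0],[-3,0,0,0,0,0],[-3,0,0,0,0,0]]'
python3 - <<'E'
from h import *
from cell import vision
import pickle
t=vision.read_camera("top");s=vision.read_camera("scene")
P=world(t);m=(abs(P[:,:,2]-.074)<.012)&(P[:,:,1]>.15)&(P[:,:,0]>.35)
q=P[m];A=np.c_[q[:,:2],np.ones(len(q))];k=np.linalg.lstsq(A,q[:,2],rcond=None)[0]
print("slope",k,"mean",q.mean(0),cv2.minAreaRect(q[:,:2].astype(np.float32)))
d=pickle.load(open("d0.pkl","rb"))["top"];P0=world(d)
for n,(u,v),h in [("stub",(379,177),.05),("nut",(314,148),.036)]:
    print(n,cv2.absdiff(t["image"][v-20:v+20,u-20:u+20],d["image"][v-20:v+20,u-20:u+20]).mean())
a=t["image"][120:320,70:400,::-1];b=s["image"][260:480,260:590,::-1]
cv2.imwrite("pics/f.png",np.vstack([cv2.resize(a,(500,300)),cv2.resize(b,(450,300)) if 0 else cv2.resize(b,(500,300))]))
E
```

```text
time_s: 28.77
tcp_pos: [0.5069, 0.2821, 0.0838]
tcp_rot: [3.141, -0.0, 1.571]
ft_force: [-0.0, 1.2, -1.1]
opening: 0.382
finger_force: 0.0
time_s: 29.43
tcp_pos: [0.5079, 0.2829, 0.2015]
tcp_rot: [3.137, -0.002, 1.571]
ft_force: [0.2, 0.1, 0.1]
opening: 0.459
finger_force: 0.0
time_s: 30.1
tcp_pos: [0.4808, 0.0542, 0.1977]
tcp_rot: [-3.14, 0.001, 1.569]
ft_force: [0.5, -0.3, -0.7]
opening: 0.46
finger_force: 0.0
time_s: 30.52
tcp_pos: [0.4809, -0.0197, 0.1976]
tcp_rot: [-3.14, -0.0, 1.567]
ft_force: [-0.0, 1.2, 0.0]
opening: 0.457
finger_force: 0.0
slope [-5.30894838e-05  2.24020718e-03  7.32217793e-02] mean [0.50399692 0.28366828 0.0738305 ] ((0.5063335299491882, 0.2851146459579468), (0.20079633593559265, 0.20202992856502533), 0.028107715770602226)
stub 31.2775
nut 29.673333333333332
```

View pics/f.png

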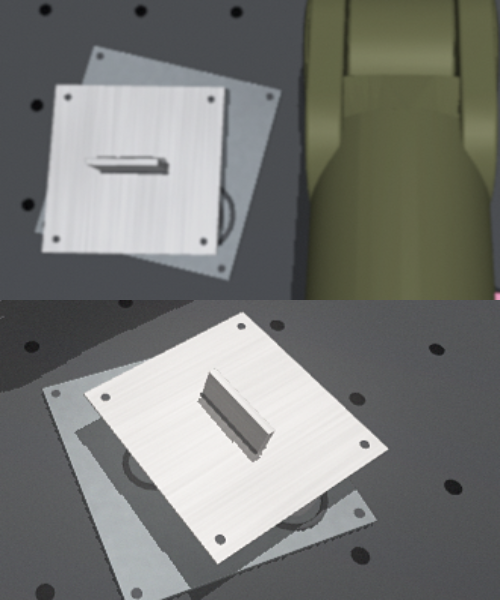

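The cover lies level at the expected height, with slope 0.002, top at 74 mm and centre near (0.506, 0.285). The arm is clear of everything. The stub and nut read as changed only because the arm hides them from the top camera; the last scene view showed them in place. I'm handing the job in.

```bash
python3 -c "
from cell import arm; print(arm.finish_job())"
```

```text
the job is handed in; nothing more can be done
None
```

The job is handed in at about 31 s: all three risers stand in the rings of their sizes, the cover lies level on them, and the stub and nut were left where they stood; no verdict came back.

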